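# Rebuild the sample mount on a probe-station stage with the shorter riser

## Task

Rebuild the sample mount on the black positioning stage: first lift the tall riser tube off the stage and stand it upright in the grey tray, then stand the short riser tube inside the stage's seat ring, set the steel chuck on it with its spigot down in the tube, set the brass sample stub in the recess of the chuck, and last put the black cover over the sample so that it sits flat and centred on the chuck. Let go of each part once it is seated before taking the next, keep the sample stub upright throughout, and leave the screwdriver, the jar and the spare eyepiece where they are.

Things in the scene. Friction and masses are not known exactly. Their poses are not given: they have to be found in the camera images.
- stage: fixed black two-plate positioning stage, 110 x 110 mm, 30 mm high, with a micrometer and a lock knob sticking out up to 40 mm on its +x side (5 to 27 mm up). Its flat top is 30 mm above the bench; on the top, at the centre, a steel seat ring of 84 mm outer and 72 mm inner diameter stands 4 mm proud. A riser (60 mm) stands inside the ring on the stage's top. Origin: centre of the underside, z up
- tray: fixed open square tray of grey plastic, 94 x 94 mm outside, 15 mm high, walls 4 mm, floor 4 mm thick (86 x 86 mm inside). Origin: centre of the underside, z up, x and y along its sides
- tall_riser: loose aluminium tube standing upright inside the stage's seat ring at the start; 60 mm outer and 40 mm inner diameter, 60 mm high, open at both ends, about 250 g. Origin: centre of its lower end, z along its axis, up
- short_riser: loose aluminium tube standing on the bench; 60 mm outer and 40 mm inner diameter, 30 mm high, open at both ends, about 130 g. Origin: centre of its lower end, z along its axis, up
- chuck: loose round steel chuck standing on the bench on its spigot, about 330 g: spigot 32 mm diameter, 8 mm high; above it a disc 64 mm diameter, 12 mm thick (8 to 20 mm above the origin) with a recess 38 mm wide, 3 mm deep in its top. On a riser the spigot is in the tube and the disc rests on its rim. Origin: centre of the spigot's underside, z up
- stub: loose brass sample stub, an upright cylinder of 30 mm diameter and 30 mm height with a small square black chip (12 mm) on top, about 160 g; standing on the bench. Origin: centre of its underside, z up
- cover: loose black plastic cover (a cap open below), standing on the bench mouth down: 56 mm outer and 48 mm inner diameter, 40 mm high, 36 mm deep inside, with a solid round knob of 18 mm diameter and 16 mm height on its top (40 to 56 mm above the origin), about 60 g. Origin: centre of the open lower rim, z up
- screwdriver: bystander: screwdriver lying on the bench roughly along x, 160 mm long, at most 35 mm thick. To be left alone
- jar: bystander: small closed round jar standing on the bench, 48 mm diameter, 55 mm high. Origin: centre of its underside. To be left alone
- eyepiece: bystander: spare microscope eyepiece standing on the bench, a black 42 mm eyecup with a glass lens on top of a narrower 31 mm aluminium barrel, 56 mm high. Origin: centre of its underside. To be left alone
Not all that is in view belongs to the job. Leave any pink look-alike of the tray alone. What is shaped like the tall_riser but green is not meant.

How it is judged:
By the outcome, as a careful person would: the job done as asked, in the order asked, and still so for the second after the job is handed in, with the robot touching nothing.
It also fails if it takes over 133 s, if anything falls off the work surface, if the arm or the gripper's body presses on something with over 40 N, if the wrist force passes 120 N, or if a joint passes its speed limit or range.

## Robot

A 6-joint arm with a two-finger parallel gripper is mounted at the origin on the work surface. World frame = base frame: x ahead of the robot, y to its left, z up, the work surface at z = 0. Lengths are in m, angles in rad, forces in N, time in s.
With the tool pointing down it reaches from about 0.225 to 0.875 m from the base axis. Payload 3.4 kg.
Tool frame: the origin (TCP) lies midway between the tips of the shut fingers; the grasp point (between the pads) lies 19 mm behind it (manip.grasp_offset is the distance from the TCP to the grasp point, in m); x points along the fingers, y is the direction in which the jaws open and shut, and the axes are right-handed (so a half turn about x gives the same grasp; the last joint's range is limited). The gripper opens to 85 mm and grips with 20 to 120 N. Pads are 22 mm wide; open, the fingers measure 114 mm over their backs; the gripper's body (76 mm by 85 mm) begins 54 mm behind the grasp point. The pads swing forward as they close: fully open they stand 13 mm farther back than shut.
Start: joints at [1.093, 0.276, 1.505, -0, 1.361, -0.121], TCP at [0.201, 0.539, 0.231] pointing down, gripper open.
Joint ranges: [-2.89, 2.89], [-0.75, 2.08], [0.22, 2.7], [-1.18, 4.32], [0.11, 2.71], [-2.7, 2.7]. Speed limits (rad/s): [2.57, 2.57, 3.14, 3.14, 3.14, 3.14].

## Interface

Orientations are given as a unit quaternion [w, x, y, z].
In Python, from rig import manip gives the robot as it stands.
- The arm moves only by the shell command python3 -m creep 'ROWS' [OPENING] [FORCE]. ROWS is a JSON object of lists of equal length, an entry for each row: "delta_pos": the shift along the tool's x, y, z in cm, a list of three; "dr": the turn, a rotation vector about the tool's x, y, z in rad, a list of three. In form: {"delta_pos": [[dx, dy, dz], ...], "dr": [[rx, ry, rz], ...]}. A call has 1 to 10 rows; each row is the pose to reach, as a shift and turn from the pose commanded when the call began, along the tool's axes at that moment; what a row does not reach only later rows make up. A row lasts 1/10 s, in which the tool goes at most 50 mm and 8.59 degrees, less where a joint would pass 70% of its speed; a pose out of reach is approached as far as the arm can. A call with a gripper value outside its range is refused whole. OPENING is the opening, from -1 (shut) to 1 (fully open), set as the call begins (- or left out, the last holds). The fingers move at their own pace and stop on an object; FORCE is the grip in N (left out, the last holds). Time passes only in rows, so rows that repeat a pose let the fingers close. It gives the time, the measured TCP pose, the force and the opening at its end, in the units of the state.
- manip.get_state(): the state, without advancing time (a new reading comes with each control period).
- manip.get_image(name): name is "side" or "top" or "wrist"; returns a dict with "pixels" (420x560x3 uint8, blue, green, red), "depth" (420x560 float32, m along the optical axis (not along the pixel's ray), 0 where there is no reading), "intrinsics" (3x3 intrinsics, pixels), "rvec" (rotation vector, rad) and "tvec" (3), from world to camera coordinates, as OpenCV has them. Camera axes: x right, y down, z forward; pixel columns grow to the right and rows downward; lengths in m; the calibration is good to about 2 mm. A picture is of the moment at which its call begins.
- manip.sign_off(): hands the job in, once; it reports no verdict.
The state is a dict: "clock": time; "qpos": joint angles; "qd": joint speeds; "effort": joint torques, N m; "position": TCP position; "ee_rot": TCP orientation; "contact_force": force on the tool from outside, world axes, zero at the start; "moment": the same for the moment, N m; "width": finger opening in m.
Only numpy, scipy, OpenCV 4.12 (cv2) and the standard library are available. Lean on these libraries where they do the work, as an engineer would, in place of code of your own. Each camera call takes 0.05 s, during which the arm holds its last target. There are 200 camera calls.

## Working session

There is one attempt and no reset: what is moved stays moved. The work goes in short steps, Python scripts to look and compute and a shell command to move; the robot and the scene stay as the last step left them, time stands still between calls to the robot, and variables do not carry over. Pictures are saved under pics/ and viewed, about 12 in all and at most 16, crops included, and the job is handed in when it is done.

```bash
mkdir -p pics; ls
cat > h.py <<'E'
import numpy as np, cv2
from rig import manip
def img(n,save=None):
    d=manip.get_image(n)
    if save: cv2.imwrite('pics/'+save,d['pixels'])
    return d
def world(d):
    K=np.array(d['intrinsics']);R=cv2.Rodrigues(np.array(d['rvec'],float))[0];t=np.array(d['tvec'],float).ravel()
    v,u=np.mgrid[:420,:560];z=d['depth']
    P=np.stack([(u-K[0,2])/K[0,0]*z,(v-K[1,2])/K[1,1]*z,z],-1)
    W=(P-t)@R; W[z==0]=np.nan
    return W
E
python3 - <<'E'
from h import *
s=manip.get_state();print({k:np.round(v,3).tolist() for k,v in s.items()})
for n in('top','side'):
    d=img(n,n+'0.png');np.savez(n+'0.npz',W=world(d),px=d['pixels']);print(n,d['tvec'],d['rvec'],np.array(d['intrinsics']).tolist())
E
```

```text
pics
{'clock': 0.0, 'qpos': [1.093, 0.277, 1.506, 0.0, 1.361, -0.121], 'qd': [-0.001, -0.001, -0.0, 0.002, 0.001, -0.001], 'effort': [0.001, -41.677, -24.58, -0.0, 0.011, -0.0], 'position': [0.201, 0.538, 0.23], 'ee_rot': [0.696, 0.125, 0.696, -0.126], 'contact_force': [-0.228, 0.057, 0.404], 'moment': [-0.028, -0.067, 0.013], 'width': 0.085}
top [4.21176556e-04 5.84127881e-01 1.31658768e+00] [ 2.14853187 -2.14357279  0.15972427] [[525.139166506057, 0.0, 276.5649397790676], [0.0, 525.139166506057, 208.00103947244142], [0.0, 0.0, 1.0]]
side [-0.4176793   0.36420671  0.78347893] [ 2.27848333 -0.99184428  0.34208754] [[483.67125861873416, 0.0, 269.07587192349985], [0.0, 483.67125861873416, 208.74701198274474], [0.0, 0.0, 1.0]]
```

View pics/top0.png

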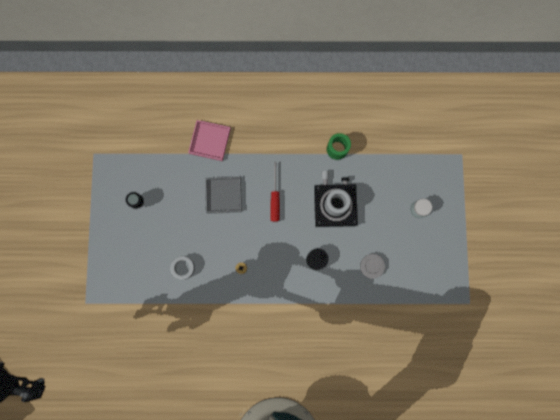

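View pics/side0.png

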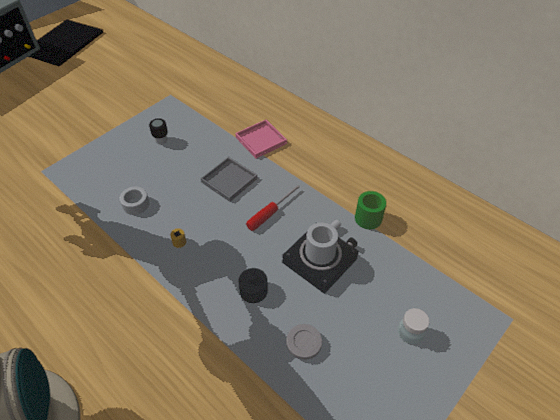

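The top view shows: stage with tall riser at (336,205), tray (225,195), short riser (181,268), chuck (373,265), stub (241,268), cover (317,259), jar (423,208), eyepiece (134,200) and screwdriver (275,195). The side view agrees, and the pink tray and the green tube are the decoys.

```bash
cat > fit.py <<'E'
from h import *
from scipy.optimize import least_squares
T=np.load('top0.npz')['W'];S=np.load('side0.npz')['W']
def circ(P):
    f=lambda p:np.hypot(P[:,0]-p[0],P[:,1]-p[1])-p[2]
    return least_squares(f,[*P[:,:2].mean(0),.03],loss='soft_l1',f_scale=.002).x
for n,(u,v) in dict(tall=(336,205),short=(181,268),chuck=(373,265),stub=(241,268),cover=(317,259),jar=(423,208),eye=(134,200),tray=(225,195),stage=(336,205)).items():
    c=np.nanmean(T[v-3:v+4,u-3:u+4].reshape(-1,3),0)[:2]
    for nm,W in(('T',T),('S',S)):
        w=W.reshape(-1,3);r=.085 if n in('stage','tray') else .048
        m=(np.hypot(*(w[:,:2]-c).T)<r)&(w[:,2]>(.08 if n=='tall' else .008));P=w[m]
        if len(P)<5: print(n,nm,len(P));continue
        zt=np.percentile(P[:,2],97)
        if n=='stage': P=P[abs(P[:,2]-.030)<.003]
        else: P=P[P[:,2]>zt-.004]
        if len(P)<5: print(n,nm,'few');continue
        rect=cv2.minAreaRect((P[:,:2]*1000).astype(np.float32))
        if len(P)>5: print(n,nm,len(P),'zt %.3f'%zt,'mean',P[:,:2].mean(0).round(4),'mid',((P.max(0)+P.min(0))/2)[:2].round(4),'ext',np.ptp(P,axis=0)[:2].round(3),'rect',np.round(rect[0],1),np.round(rect[1],1),round(rect[2],1))
w=T.reshape(-1,3)
m=(abs(w[:,2])<.01);print('bench z med',np.nanmedian(T[280:300,100:200,2]),np.nanmedian(S[150:180,80:120,2]))
E
python3 fit.py
```

```text
tall T 114 zt 0.095 mean [ 0.5942 -0.1532] mid [ 0.5926 -0.1517] ext [0.056 0.055] rect [ 592.6 -151.7] [55.3 55.7] 89.6
tall S 325 zt 0.092 mean [ 0.5962 -0.1537] mid [ 0.5967 -0.1538] ext [0.059 0.059] rect [ 596.7 -153.6] [58.5 58.1] 61.9
short T 75 zt 0.036 mean [0.429  0.2471] mid [0.4296 0.2441] ext [0.056 0.057] rect [429.3 245.8] [56.7 51.9] 64.1
short S 226 zt 0.032 mean [0.432  0.2437] mid [0.4334 0.2428] ext [0.059 0.061] rect [432.7 243.5] [58.1 57.8] 70.3
chuck T 148 zt 0.025 mean [ 0.435  -0.2455] mid [ 0.4349 -0.2458] ext [0.059 0.062] rect [ 435.6 -245.9] [59.  60.3] 58.2
chuck S 605 zt 0.022 mean [ 0.4369 -0.2486] mid [ 0.4383 -0.2479] ext [0.063 0.063] rect [ 437.9 -248.2] [62.9 61.3] 29.7
stub T 36 zt 0.036 mean [0.4302 0.0941] mid [0.4298 0.0938] ext [0.025 0.028] rect [430.4  93.6] [27.6 22.7] 63.8
stub S 127 zt 0.032 mean [0.4323 0.092 ] mid [0.4325 0.0914] ext [0.029 0.032] rect [432.6  92.1] [28.8 27. ] 52.2
cover T 32 zt 0.057 mean [ 0.4531 -0.1032] mid [ 0.4522 -0.1033] ext [0.015 0.015] rect [ 452.6 -103. ] [14.6 15.9] 26.3
cover S 68 zt 0.056 mean [ 0.4548
[... 382 characters left out ...]
1] ext [0.039 0.039] rect [602.8 370.2] [38.8 36.7] 51.6
eye S 135 zt 0.058 mean [0.6063 0.3686] mid [0.6069 0.3688] ext [0.039 0.039] rect [606.9 368.6] [38.6 39. ] 87.2
tray T 100 zt 0.020 mean [0.6239 0.1482] mid [0.6237 0.1437] ext [0.095 0.097] rect [623.5 144.2] [93.4 93.7] 2.5
tray S 203 zt 0.017 mean [0.6241 0.1421] mid [0.6265 0.1427] ext [0.097 0.098] rect [626.4 142.5] [96.8 96.2] 1.8
stage T 857 zt 0.092 mean [ 0.5932 -0.1519] mid [ 0.6042 -0.1525] ext [0.131 0.112] rect [ 603.9 -152.8] [130.  110.4] 1.6
stage S 1355 zt 0.091 mean [ 0.5836 -0.1662] mid [ 0.6072 -0.1546] ext [0.133 0.112] rect [ 607.7 -154.6] [132.7 110.2] 0.9
bench z med 0.001439096606565085 2.672447110897694e-05
```

```bash
python3 -m creep '{"delta_pos":[[0,0,0],[0,0,0],[0,0,0],[0,0,0]],"dr":[[-0.12,0,0],[-0.24,0,0],[-0.357,0,0],[-0.357,0,0]]}' 1 40
python3 -m creep '{"delta_pos":[[0,-3,1.5],[0,-7,4],[0,-11,6],[0,-15,8.5],[0,-19,11],[0,-23,13],[0,-27,15],[0,-31,17.5],[0,-34,19.4],[0,-34.6,19.7]],"dr":[[0,0,0],[0,0,0],[0,0,0],[0,0,0],[0,0,0],[0,0,0],[0,0,0],[0,0,0],[0,0,0],[0,0,0]]}'
python3 -c "
from h import *
s=manip.get_state();print(s['position'],s['ee_rot'],s['contact_force'])"
```

```text
clock: 0.5
position: [0.2007, 0.5385, 0.2308]
ee_rot: [0.707, -0.0, 0.707, -0.0]
contact_force: [-0.1, -0.7, 0.0]
width: 0.0853
clock: 1.5
position: [0.3997, 0.1899, 0.2313]
ee_rot: [0.707, 0.002, 0.707, -0.003]
contact_force: [-0.7, -0.0, 0.6]
width: 0.0854
[0.39970432 0.18993539 0.2312618 ] [ 0.70748213  0.00193667  0.70672273 -0.00287606] [-0.6657398  -0.01072261  0.57189522]
```

```bash
python3 -m creep '{"delta_pos":[[0,-4,2],[0,-8,4.5],[0,-12,7],[0,-16,9.5],[1,-20,12],[2,-24,14],[3,-28,16],[3.5,-32,18.5],[4,-34.5,19.7],[4,-34.5,19.7]],"dr":[[0,0,0],[0,0,0],[0,0,0],[0,0,0],[0,0,0],[0,0,0],[0,0,0],[0,0,0],[0,0,0],[0,0,0]]}'
python3 -c "
from h import *
d=img('wrist','w1.png');W=world(d)
s=manip.get_state();print(s['position'],s['ee_rot'],s['contact_force'])
P=W.reshape(-1,3);c=[.595,-.153]
m=(np.hypot(*(P[:,:2]-c).T)<.05)&(P[:,2]>.08);Q=P[m];print(len(Q),Q[:,2].max())
print(cv2.minEnclosingCircle((Q[:,:2]*1000).astype(np.float32)),Q.mean(0))
m=(np.hypot(*(P[:,:2]-c).T)<.08)&(abs(P[:,2]-.03)<.0025);Q=P[m];print(cv2.minAreaRect((Q[:,:2]*1000).astype(np.float32)),np.median(Q[:,2]))
m=(np.hypot(*(P[:,:2]-c).T)<.06)&(abs(P[:,2]-.035)<.0022);Q=P[m];print(cv2.minEnclosingCircle((Q[:,:2]*1000).astype(np.float32)))
"
```

```text
clock: 2.5
position: [0.5963, -0.1549, 0.1895]
ee_rot: [0.707, 0.002, 0.707, -0.002]
contact_force: [-0.5, 0.8, -0.1]
width: 0.0855
[ 0.59519841 -0.15264413  0.18989381] [ 7.06386544e-01  1.68761080e-03  7.07823982e-01 -6.42026300e-04] [0.17078837 0.72799404 0.15338996]
29710 0.28526490014786404
((594.44384765625, -152.91969299316406), 49.97474670410156) [ 0.5861006  -0.1527129   0.24244107]
((605.4529418945312, -152.75588989257812), (128.6820526123047, 110.26071166992188), 1.2480709552764893) 0.030877456550409053
((594.3768310546875, -150.3780059814453), 58.22651290893555)
```

View pics/w1.png

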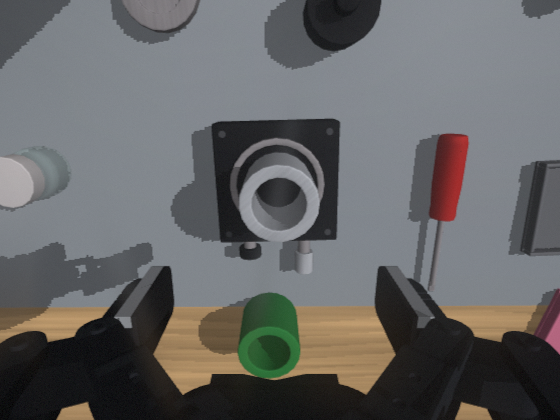

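The wrist view shows the tall riser's rim at about (279,201), inside the ring at (277,180). The black stage and the jaws are clear on both sides, and the green tube is well behind at (270,340).

```bash
cat >> h.py <<'E'
def top(W,c,z,r=.05,tol=.003,show=True):
    P=W.reshape(-1,3);Q=P[(np.hypot(*(P[:,:2]-c).T)<r)&(abs(P[:,2]-z)<tol)]
    if len(Q)<5: print('few',len(Q));return
    (a,b),rad=cv2.minEnclosingCircle((Q[:,:2]*1000).astype(np.float32))
    if show: print('n',len(Q),'z %.4f'%np.median(Q[:,2]),'circle %.1f %.1f r %.1f'%(a,b,rad),'mid',(500*(Q.max(0)+Q.min(0)))[:2].round(1),'ext',(1000*np.ptp(Q,axis=0))[:2].round(1),'mean',(1000*Q.mean(0))[:2].round(1))
E
python3 -c "
from h import *
W=world(img('wrist'))
top(W,[.595,-.153],.0905)
top(W,[.595,-.153],.034,tol=.0015)
W=world(img('side'));top(W,[.595,-.153],.091)
s=manip.get_state();print(s['position'])
"
```

```text
n 2789 z 0.0907 circle 596.1 -152.0 r 29.8 mid [ 596.1 -151.9] ext [59.2 59.3] mean [ 594.8 -151.9]
n 1102 z 0.0345 circle 594.4 -152.9 r 49.5 mid [ 583.  -153.9] ext [74.  96.2] mean [ 577.6 -154.3]
n 339 z 0.0901 circle 596.1 -153.3 r 31.0 mid [ 596.5 -153.2] ext [60.3 59.2] mean [ 596.2 -153.6]
[ 0.59446631 -0.15077893  0.1909041 ]
```

```bash
python3 -m creep '{"delta_pos":[[3,0,0.1],[6.5,0,0.1],[10,0,0.1],[12.5,0,0.1],[14,0,0.1],[14.5,0,0.1],[14.5,0,0.1]],"dr":[[0,0,0],[0,0,0],[0,0,0],[0,0,0],[0,0,0],[0,0,0],[0,0,0]]}'
python3 -m creep '{"delta_pos":[[0,0,0],[0,0,0],[0,0,0],[0,0,0],[0,0,0],[0,0,0],[0,0,0],[0,0,0]],"dr":[[0,0,0],[0,0,0],[0,0,0],[0,0,0],[0,0,0],[0,0,0],[0,0,0],[0,0,0]]}' -1 50
python3 -m creep '{"delta_pos":[[-1,0,0],[-3,0,0],[-6,0,0],[-8,0,0],[-8,0,0]],"dr":[[0,0,0],[0,0,0],[0,0,0],[0,0,0],[0,0,0]]}'
python3 -c "
from h import *
W=world(img('side'));top(W,[.595,-.153],.17)
W=world(img('wrist','w2.png'));top(W,[.595,-.153],.17)
top(W,[.595,-.153],.030,tol=.0015,r=.09);top(W,[.595,-.153],.0345,tol=.0015,r=.06)
s=manip.get_state();print(s['position'],s['contact_force'])
"
```

```text
clock: 3.35
position: [0.5956, -0.1507, 0.0464]
ee_rot: [0.707, -0.0, 0.707, 0.001]
contact_force: [0.1, -1.0, -0.4]
width: 0.0855
clock: 4.15
position: [0.5971, -0.1521, 0.0481]
ee_rot: [0.708, -0.0, 0.706, -0.0]
contact_force: [-0.2, 2.0, 6.7]
width: 0.0582
clock: 4.65
position: [0.5979, -0.153, 0.1297]
ee_rot: [0.709, -0.001, 0.705, -0.001]
contact_force: [0.7, -0.5, -1.5]
width: 0.0582
n 277 z 0.1710 circle 591.0 -157.7 r 39.4 mid [ 593.5 -157.7] ext [51.5 78.7] mean [ 585.6 -150.9]
n 11783 z 0.1702 circle 585.3 -153.0 r 40.3 mid [ 592.3 -153. ] ext [53.  80.5] mean [ 589.8 -152.7]
n 9794 z 0.0307 circle 590.1 -152.9 r 72.6 mid [ 589.2 -153.1] ext [ 98.3 111.5] mean [ 573.2 -153.1]
n 1656 z 0.0347 circle 588.9 -148.3 r 48.6 mid [ 581.6 -149.1] ext [57.  90.2] mean [ 575.4 -152.9]
[ 0.59554438 -0.15206776  0.12608457] [-0.32310864 -0.29538221 -2.676847  ]
```

View pics/w2.png

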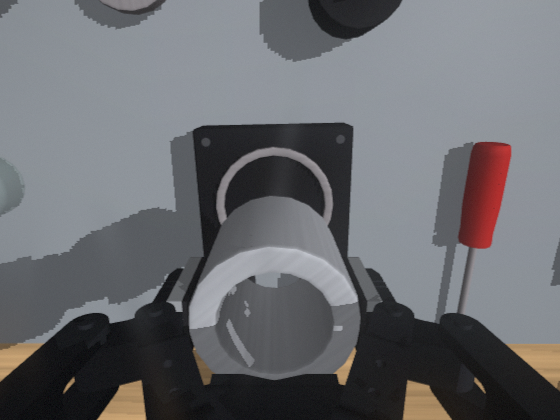

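The riser hangs upright in the jaws, with its rim centred at (275,315), and the ring at (275,200) is now empty.

```bash
python3 -m creep '{"delta_pos":[[0,2,0.3],[0,6,0.8],[0,10,1.2],[0,14,1.6],[0,18,2],[0,22,2.4],[0,26,2.7],[0,28.5,2.9],[0,29.5,2.9],[0,29.5,2.9]],"dr":[[0,0,0],[0,0,0],[0,0,0],[0,0,0],[0,0,0],[0,0,0],[0,0,0],[0,0,0],[0,0,0],[0,0,0]]}'
python3 -m creep '{"delta_pos":[[2,0,0],[5,0,0],[8,0,0],[9.5,0,0],[10,0,0],[10.2,0,0],[10.4,0,0],[10.4,0,0]],"dr":[[0,0,0],[0,0,0],[0,0,0],[0,0,0],[0,0,0],[0,0,0],[0,0,0],[0,0,0]]}'
python3 -c "
from h import *
W=world(img('side','s1.png'))
s=manip.get_state();print(s['position'],s['contact_force'])
"
```

```text
clock: 5.75
position: [0.6238, 0.1438, 0.1246]
ee_rot: [0.706, -0.001, 0.708, 0.001]
contact_force: [0.3, -0.1, -1.2]
width: 0.0581
clock: 6.55
position: [0.6256, 0.1426, 0.0232]
ee_rot: [0.708, 0.0, 0.707, -0.0]
contact_force: [-0.3, 0.2, -2.1]
width: 0.0583
[0.62562243 0.14272744 0.02328354] [-0.79880838 -0.10225042 -2.4388998 ]
```

View pics/s1.png

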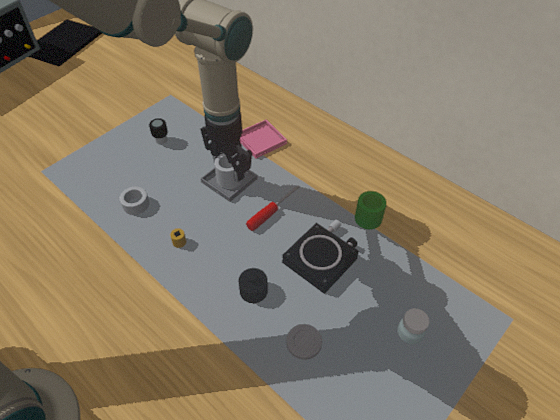

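The side view shows the riser over the tray at (229,175) and the stage ring free at (320,252).

```bash
python3 -m creep '{"delta_pos":[[0.1,0,0],[0.2,0,0],[0.2,0,0]],"dr":[[0,0,0],[0,0,0],[0,0,0]]}'
python3 -m creep '{"delta_pos":[[0.1,0,0],[0.15,0,0],[0.15,0,0]],"dr":[[0,0,0],[0,0,0],[0,0,0]]}'
python3 -c "
from h import *
W=world(img('side'));np.save('S1.npy',W)
P=W.reshape(-1,3)
Q=P[(np.hypot(*(P[:,:2]-[.595,-.153]).T)<.047)&(abs(P[:,2]-.036)<.0025)]
print(len(Q),np.median(Q[:,2]));top(W,[.595,-.153],.036,tol=.0025,r=.047)
top(W,[.595,-.153],.031,tol=.002,r=.09)
"
```

```text
clock: 6.9
position: [0.6256, 0.143, 0.0221]
ee_rot: [0.708, -0.0, 0.706, 0.0]
contact_force: [-0.7, -1.2, 5.5]
width: 0.0583
clock: 7.2
position: [0.6256, 0.143, 0.0221]
ee_rot: [0.708, -0.0, 0.706, 0.0]
contact_force: [-3.4, -0.5, 11.2]
width: 0.0582
201 0.03464686655752774
n 201 z 0.0346 circle 596.1 -153.1 r 42.7 mid [ 596.2 -154.2] ext [82.7 82. ] mean [ 595.8 -155.2]
n 1793 z 0.0306 circle 595.7 -155.7 r 75.3 mid [ 602.  -155.1] ext [124.4 111.1] mean [ 594.9 -156.8]
```

```bash
python3 -m creep '{"delta_pos":[[-0.2,0,0],[-0.2,0,0],[-0.2,0,0],[-0.2,0,0]],"dr":[[0,0,0],[0,0,0],[0,0,0],[0,0,0]]}' 1
python3 -m creep '{"delta_pos":[[-1,0,0],[-4,0,0],[-8,0,0],[-12,0,0],[-14,2,-4],[-14,4.5,-8],[-14,7,-12],[-14,9,-16],[-14,10.2,-19],[-14,10.2,-19.4]],"dr":[[0,0,0],[0,0,0],[0,0,0],[0,0,0],[0,0,0],[0,0,0],[0,0,0],[0,0,0],[0,0,0],[0,0,0]]}'
python3 -c "
from h import *
manip.get_image('top')
W=world(img('wrist'));print('short');top(W,[.431,.2445],.030);top(W,[.431,.2445],.016,tol=.02,r=.04)
W=world(img('side'));print('tall in tray');top(W,[.625,.143],.064)
print('eye');top(W,[.606,.369],.057)
s=manip.get_state();print(s['position'],s['contact_force'])
"
```

```text
clock: 7.65
position: [0.6249, 0.143, 0.0206]
ee_rot: [0.707, -0.0, 0.707, 0.0]
contact_force: [-0.2, -0.5, 0.2]
width: 0.0853
clock: 8.65
position: [0.4267, 0.2458, 0.1614]
ee_rot: [0.706, -0.001, 0.708, 0.001]
contact_force: [0.1, -0.6, -0.1]
width: 0.0854
short
n 2254 z 0.0308 circle 432.1 245.9 r 29.9 mid [431.9 245.9] ext [58.9 58.8] mean [431. 246.]
n 6086 z 0.0029 circle 431.0 244.5 r 40.0 mid [429.3 244.5] ext [75.7 79.5] mean [426.9 244.5]
tall in tray
n 233 z 0.0636 circle 625.9 139.3 r 31.8 mid [625.6 140.3] ext [60.9 59.9] mean [624.8 139.7]
eye
n 125 z 0.0560 circle 607.6 367.8 r 22.3 mid [606.2 367.3] ext [38.4 42.5] mean [605.  368.2]
[0.43181359 0.24499025 0.16154775] [0.02911    1.08959843 0.5521059 ]
```

```bash
python3 -m creep '{"delta_pos":[[3,0.1,0.1],[7,0.1,0.1],[11,0.1,0.1],[13.5,0.1,0.1],[15,0.1,0.1],[15.9,0.1,0.1],[15.9,0.1,0.1]],"dr":[[0,0,0],[0,0,0],[0,0,0],[0,0,0],[0,0,0],[0,0,0],[0,0,0]]}'
python3 -m creep '{"delta_pos":[[0,0,0],[0,0,0],[0,0,0],[0,0,0],[0,0,0],[0,0,0],[0,0,0]],"dr":[[0,0,0],[0,0,0],[0,0,0],[0,0,0],[0,0,0],[0,0,0],[0,0,0]]}' -1 50
python3 -m creep '{"delta_pos":[[-1,0,0],[-3,0,0],[-6,0,0],[-9,0,0],[-12,0,0],[-13,0,0],[-13,0,0]],"dr":[[0,0,0],[0,0,0],[0,0,0],[0,0,0],[0,0,0],[0,0,0],[0,0,0]]}'
python3 -c "
from h import *
W=world(img('wrist','w3.png'))
s=manip.get_state();print(s['position'],s['contact_force'])
"
```

```text
clock: 9.5
position: [0.4327, 0.2453, 0.0007]
ee_rot: [0.707, 0.0, 0.708, -0.001]
contact_force: [-0.4, -0.3, 0.1]
width: 0.0853
clock: 10.2
position: [0.4332, 0.2462, 0.0033]
ee_rot: [0.708, 0.0, 0.706, 0.001]
contact_force: [0.7, -0.7, 6.2]
width: 0.0589
clock: 10.9
position: [0.4327, 0.2463, 0.1334]
ee_rot: [0.708, 0.0, 0.706, 0.001]
contact_force: [-0.3, -0.4, -2.3]
width: 0.0586
[0.43162182 0.24583044 0.1318489 ] [-0.73895684 -0.05072701 -1.18507589]
```

View pics/w3.png

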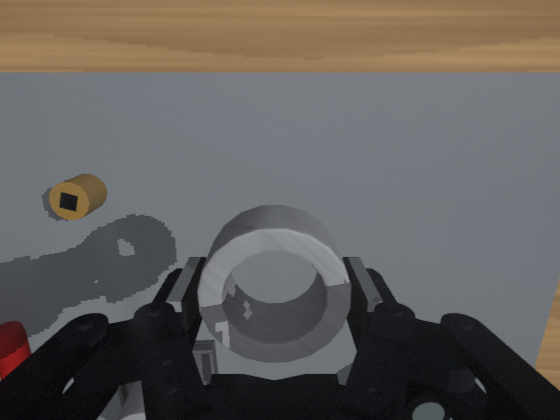

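The short riser is gripped level and centred, rim at (275,293); the stub stands clear at (77,197).

```bash
python3 -m creep '{"delta_pos":[[0,-2,0.8],[0,-6,2.4],[0,-10,4],[0,-14.5,6],[0,-19,8],[0,-23.5,9.8],[0,-28,11.5],[0,-32,13.2],[0,-36,15],[0,-38.5,16]],"dr":[[0,0,0],[0,0,0],[0,0,0],[0,0,0],[0,0,0],[0,0,0],[0,0,0],[0,0,0],[0,0,0],[0,0,0]]}'
python3 -m creep '{"delta_pos":[[0,-1.2,0.3],[0,-1.4,0.4],[2,-1.4,0.4],[5,-1.4,0.4],[7.5,-1.4,0.4],[8.5,-1.4,0.4],[8.5,-1.4,0.4]],"dr":[[0,0,0],[0,0,0],[0,0,0],[0,0,0],[0,0,0],[0,0,0],[0,0,0]]}'
python3 -c "
from h import *
W=world(img('wrist','w4.png'))
top(W,[.595,-.153],.031,tol=.002,r=.09)
top(W,[.595,-.153],.077,tol=.004,r=.045)
W=world(img('side'));top(W,[.595,-.153],.077,tol=.004,r=.045);top(W,[.595,-.153],.036,tol=.0025,r=.047)
s=manip.get_state();print(s['position'],s['contact_force'])
"
```

```text
clock: 11.95
position: [0.5921, -0.1421, 0.129]
ee_rot: [0.706, 0.001, 0.708, -0.001]
contact_force: [0.2, 0.8, -1.9]
width: 0.0585
clock: 12.65
position: [0.5941, -0.1511, 0.045]
ee_rot: [0.706, 0.0, 0.709, 0.001]
contact_force: [-0.1, -0.1, -1.3]
width: 0.059
n 21302 z 0.0309 circle 591.6 -152.9 r 73.4 mid [ 596.  -153.3] ext [111.9 110.8] mean [ 572.4 -153.5]
n 3013 z 0.0736 circle 587.8 -151.7 r 43.0 mid [ 591.9 -151.7] ext [56.8 86. ] mean [ 586.7 -150.9]
n 174 z 0.0742 circle 592.7 -154.0 r 43.1 mid [ 594.3 -154. ] ext [59.1 86.1] mean [ 588.3 -149.8]
n 130 z 0.0347 circle 591.5 -155.9 r 42.6 mid [ 587.8 -155.9] ext [66.3 84.7] mean [ 577.8 -163.5]
[ 0.59636101 -0.15243526  0.04748442] [ 0.61868482 -0.5495078  -1.36699587]
```

View pics/w4.png

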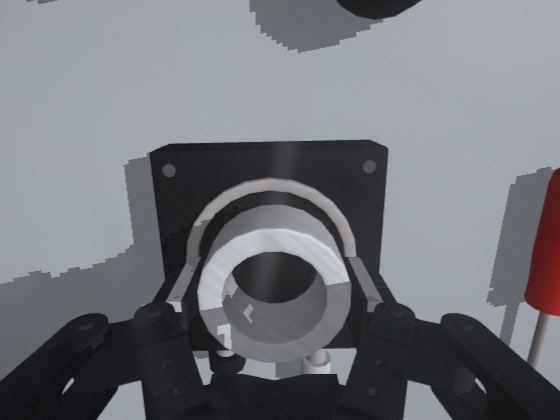

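The tube is centred over the ring, rim at (275,293) and ring at about (271,260). Lowering now.

```bash
python3 -m creep '{"delta_pos":[[0.5,0,0],[1,0,0],[1.2,0,0],[1.2,0,0]],"dr":[[0,0,0],[0,0,0],[0,0,0],[0,0,0]]}'
python3 -m creep '{"delta_pos":[[0.1,0,0],[0.2,0,0],[0.2,0,0]],"dr":[[0,0,0],[0,0,0],[0,0,0]]}'
python3 -m creep '{"delta_pos":[[0.1,0,0],[0.15,0,0],[0.15,0,0]],"dr":[[0,0,0],[0,0,0],[0,0,0]]}'
```

```text
clock: 13.15
position: [0.5958, -0.153, 0.0346]
ee_rot: [0.707, 0.0, 0.707, 0.0]
contact_force: [-0.1, -0.5, -1.5]
width: 0.0587
clock: 13.45
position: [0.5962, -0.1532, 0.0333]
ee_rot: [0.707, -0.0, 0.707, -0.0]
contact_force: [-1.2, 0.2, 2.1]
width: 0.0589
clock: 13.75
position: [0.5962, -0.1532, 0.0333]
ee_rot: [0.708, -0.0, 0.707, -0.0]
contact_force: [-2.4, -0.4, 10.9]
width: 0.0588
```

```bash
python3 -m creep '{"delta_pos":[[-0.2,0,0],[-0.2,0,0],[-0.2,0,0],[-0.2,0,0]],"dr":[[0,0,0],[0,0,0],[0,0,0],[0,0,0]]}' 1
python3 -m creep '{"delta_pos":[[-1,0,0],[-4,0,0],[-8,0,0],[-12,0,0],[-13,-2,-3.5],[-13,-4,-7],[-13,-6,-10.5],[-13,-8,-14],[-13,-9.4,-15.9],[-13,-9.4,-15.9]],"dr":[[0,0,0],[0,0,0],[0,0,0],[0,0,0],[0,0,0],[0,0,0],[0,0,0],[0,0,0],[0,0,0],[0,0,0]]}'
python3 -c "
from h import *
manip.get_image('top')
d=img('wrist','w5.png');W=world(d);print('chuck');top(W,[.4365,-.247],.0205,tol=.002)
T=world(img('top'));S=world(img('side'))
for X in(T,S): top(X,[.596,-.153],.0615,r=.04,tol=.004)
top(T,[.4365,-.247],.0215,tol=.003)
top(S,[.4365,-.247],.0205,tol=.002)
top(S,[.596,-.153],.036,tol=.0025,r=.047)
s=manip.get_state();print(s['position'],s['contact_force'])
"
```

```text
clock: 14.15
position: [0.5959, -0.1531, 0.033]
ee_rot: [0.707, 0.0, 0.707, 0.0]
contact_force: [-0.5, 0.2, 0.6]
width: 0.0857
clock: 15.15
position: [0.4347, -0.2484, 0.164]
ee_rot: [0.707, 0.001, 0.707, -0.001]
contact_force: [0.8, 0.7, -0.1]
width: 0.0854
chuck
n 3005 z 0.0207 circle 437.1 -246.7 r 31.9 mid [ 437.1 -246.6] ext [62.8 62.8] mean [ 436.  -246.7]
n 193 z 0.0610 circle 593.2 -153.3 r 29.5 mid [ 592.4 -152.9] ext [57.2 56.8] mean [ 591.9 -152.9]
few 0
n 73 z 0.0208 circle 436.3 -243.1 r 31.2 mid [ 436.3 -236.4] ext [61.9 38.5] mean [ 424.6 -235.3]
n 520 z 0.0202 circle 437.7 -248.2 r 32.1 mid [ 437.4 -248.6] ext [62.9 63.2] mean [ 437.4 -249. ]
few 0
[ 0.43802121 -0.2468649   0.16361545] [ 0.33851463 -0.88999817 -0.18987637]
```

View pics/w5.png

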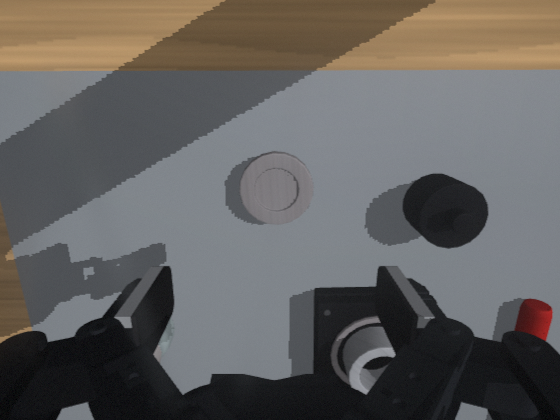

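Wrist view: chuck centred at (277,188) between the jaws; the short riser is in the ring at (372,355); cover at (445,210). Now gripping the chuck low.

```bash
python3 -m creep '{"delta_pos":[[3,0,0],[7,0,0],[11,0,0],[14,0,0],[15.5,0,0],[16.4,0,0],[16.4,0,0],[16.4,0,0]],"dr":[[0,0,0],[0,0,0],[0,0,0],[0,0,0],[0,0,0],[0,0,0],[0,0,0],[0,0,0]]}'
python3 -m creep '{"delta_pos":[[0,0,0],[0,0,0],[0,0,0],[0,0,0],[0,0,0],[0,0,0],[0,0,0]],"dr":[[0,0,0],[0,0,0],[0,0,0],[0,0,0],[0,0,0],[0,0,0],[0,0,0]]}' -1 60
python3 -m creep '{"delta_pos":[[-1,0,0],[-3,0,0],[-6,0,0],[-9,0,0],[-11,0,0],[-12,0,0],[-12,0,0]],"dr":[[0,0,0],[0,0,0],[0,0,0],[0,0,0],[0,0,0],[0,0,0],[0,0,0]]}'
python3 -c "
from h import *
W=world(img('wrist','w6.png'));top(W,[.437,-.247],.142,tol=.004,r=.035)
W=world(img('side'));top(W,[.437,-.247],.142,tol=.004,r=.035)
s=manip.get_state();print(s['position'],s['contact_force'])
"
```

```text
clock: 16.15
position: [0.438, -0.2473, -0.0002]
ee_rot: [0.707, -0.001, 0.707, 0.0]
contact_force: [-0.0, -0.1, 0.2]
width: 0.0855
clock: 16.85
position: [0.4378, -0.2474, 0.0009]
ee_rot: [0.708, -0.0, 0.706, -0.0]
contact_force: [-0.7, 1.4, 6.1]
width: 0.0617
clock: 17.55
position: [0.4376, -0.2476, 0.1208]
ee_rot: [0.708, -0.001, 0.706, -0.001]
contact_force: [0.9, 1.1, -3.6]
width: 0.0613
n 13470 z 0.1405 circle 435.4 -247.0 r 34.6 mid [ 436.7 -247.1] ext [63.7 67. ] mean [ 434.6 -247.8]
n 325 z 0.1390 circle 434.1 -246.6 r 33.9 mid [ 431.2 -246.6] ext [51.1 66.5] mean [ 425.1 -244. ]
[ 0.43631098 -0.2466384   0.11864109] [ 0.14145078  0.36684325 -4.17851239]
```

View pics/w6.png

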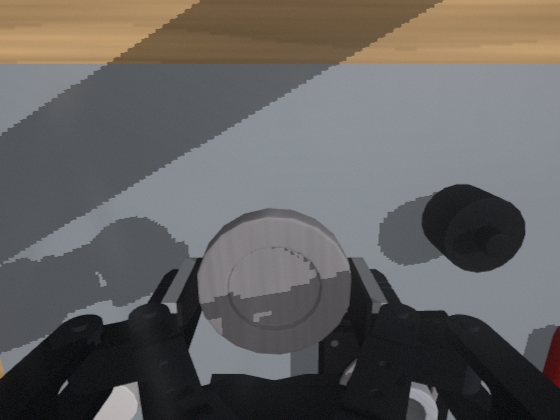

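The chuck is held level by the disc, centre (275,280). Carry to the stage by the inverse of the last transfer.

```bash
python3 -m creep '{"delta_pos":[[0,0.9,1.5],[0,2.8,4.7],[0,4.7,8],[0,6.6,11.2],[0,8.5,14.5],[0,9.4,15.9],[0,9.4,15.9],[2,9.4,15.9],[4,9.4,15.9],[4.5,9.4,15.9]],"dr":[[0,0,0],[0,0,0],[0,0,0],[0,0,0],[0,0,0],[0,0,0],[0,0,0],[0,0,0],[0,0,0],[0,0,0]]}'
python3 -m creep '{"delta_pos":[[0,0,0],[0,0,0]],"dr":[[0,0,0],[0,0,0]]}'
python3 -c "
from h import *
W=world(img('wrist','w7.png'));top(W,[.596,-.153],.094,tol=.003,r=.035)
P=W.reshape(-1,3);Q=P[(np.hypot(*(P[:,:2]-[.596,-.153]).T)<.028)&(abs(P[:,2]-.095)<.008)]
print(np.linalg.lstsq(np.c_[Q[:,:2]-[.596,-.153],np.ones(len(Q))],Q[:,2],rcond=None)[0])
s=manip.get_state();print(s['position'],s['contact_force'])
"
```

```text
clock: 18.65
position: [0.5922, -0.1528, 0.071]
ee_rot: [0.704, 0.001, 0.71, 0.001]
contact_force: [-0.2, -0.6, -2.6]
width: 0.0617
clock: 18.85
position: [0.5959, -0.1537, 0.0747]
ee_rot: [0.707, 0.0, 0.707, -0.0]
contact_force: [-0.1, -0.0, -3.3]
width: 0.0616
n 16592 z 0.0941 circle 593.9 -153.0 r 34.4 mid [ 594.8 -153. ] ext [63.8 66.8] mean [ 593.2 -153.9]
[-0.00188149  0.0055948   0.0932712 ]
[ 0.59629766 -0.15370715  0.0751324 ] [ 0.05585156 -0.22747212 -3.22370616]
```

View pics/w7.png

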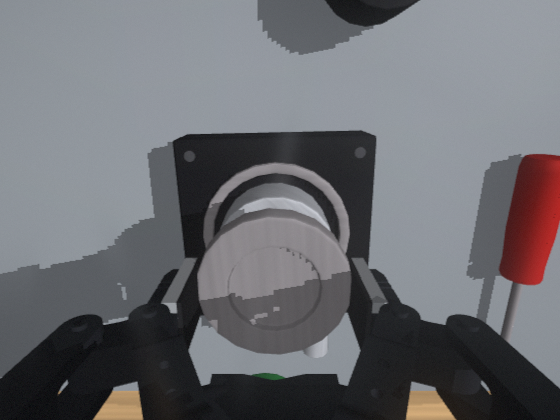

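The chuck is level (tilt below 0.006) and lines up with the tube behind it at (277,210).

```bash
python3 -m creep '{"delta_pos":[[0.6,0,0],[1.1,0,0],[1.4,0,0],[1.6,0,0],[1.8,0,0],[1.9,0,0],[1.9,0,0]],"dr":[[0,0,0],[0,0,0],[0,0,0],[0,0,0],[0,0,0],[0,0,0],[0,0,0]]}'
python3 -m creep '{"delta_pos":[[0.1,0,0],[0.2,0,0],[0.2,0,0]],"dr":[[0,0,0],[0,0,0],[0,0,0]]}'
python3 -m creep '{"delta_pos":[[0.1,0,0],[0.2,0,0],[0.2,0,0]],"dr":[[0,0,0],[0,0,0],[0,0,0]]}'
```

```text
clock: 19.6
position: [0.5959, -0.153, 0.0551]
ee_rot: [0.707, -0.0, 0.707, 0.0]
contact_force: [0.1, 0.5, -3.6]
width: 0.0614
clock: 19.9
position: [0.5959, -0.1531, 0.0532]
ee_rot: [0.707, -0.0, 0.707, 0.0]
contact_force: [-0.9, 0.5, -3.4]
width: 0.0614
clock: 20.2
position: [0.5961, -0.1531, 0.053]
ee_rot: [0.707, -0.0, 0.707, -0.0]
contact_force: [-1.5, 0.8, 6.1]
width: 0.0615
```

```bash
python3 -m creep '{"delta_pos":[[-0.2,0,0],[-0.2,0,0],[-0.2,0,0],[-0.2,0,0]],"dr":[[0,0,0],[0,0,0],[0,0,0],[0,0,0]]}' 1
python3 -m creep '{"delta_pos":[[-1,0,0],[-4,0,0],[-8,0,0],[-11,2,-1.3],[-11,6,-4],[-11,10,-6.7],[-11,14,-9.4],[-11,18,-12],[-11,22,-14.7],[-11,24.6,-16.4]],"dr":[[0,0,0],[0,0,0],[0,0,0],[0,0,0],[0,0,0],[0,0,0],[0,0,0],[0,0,0],[0,0,0],[0,0,0]]}'
python3 -m creep '{"delta_pos":[[0,0,0],[0,0,0]],"dr":[[0,0,0],[0,0,0]]}'
python3 -c "
from h import *
W=world(img('wrist','w8.png'));print('stub');top(W,[.4315,.093],.0305,tol=.003,r=.03)
T=world(img('top'));S=world(img('side'))
print('chuck')
for X in(T,S): top(X,[.596,-.153],.073,r=.045,tol=.003)
print('stub');top(S,[.4315,.093],.0305,tol=.003,r=.03)
s=manip.get_state();print(s['position'],s['contact_force'])
"
```

```text
clock: 20.6
position: [0.5961, -0.1531, 0.0532]
ee_rot: [0.707, -0.0, 0.707, 0.0]
contact_force: [0.5, 0.3, -1.2]
width: 0.0855
clock: 21.6
position: [0.4295, 0.0949, 0.164]
ee_rot: [0.707, -0.0, 0.707, 0.001]
contact_force: [-0.7, 0.4, 0.1]
width: 0.0851
clock: 21.8
position: [0.4323, 0.0931, 0.1641]
ee_rot: [0.708, -0.001, 0.706, 0.001]
contact_force: [0.8, -0.9, 0.3]
width: 0.0854
stub
n 982 z 0.0310 circle 431.4 94.2 r 14.8 mid [431.3  94.3] ext [28.9 29. ] mean [431.   94.2]
chuck
n 304 z 0.0728 circle 593.7 -153.3 r 31.7 mid [ 593.2 -154. ] ext [62.1 61.4] mean [ 593.6 -153.7]
n 503 z 0.0719 circle 596.0 -155.4 r 32.4 mid [ 595.6 -155.7] ext [63.2 62.2] mean [ 595.4 -155.7]
stub
n 123 z 0.0299 circle 433.1 93.0 r 15.4 mid [432.2  92.2] ext [28.8 29. ] mean [432.6  92.5]
[0.43308166 0.09206024 0.16360795] [ 1.27522567 -0.44682763 -0.21132517]
```

View pics/w8.png

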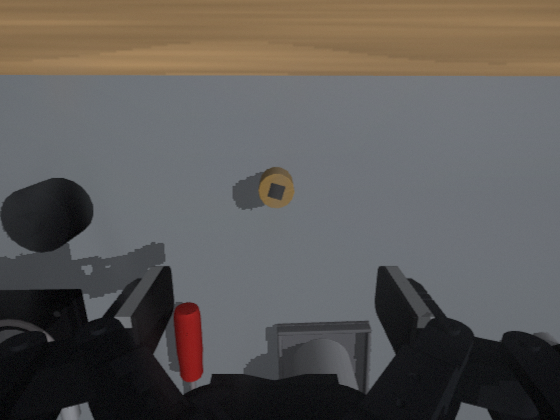

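The stub stands at (277,188), midway between the open jaws. The tray, holding the tall riser, shows at the bottom (323,360) and stays clear.

```bash
python3 -m creep '{"delta_pos":[[3,0.1,0],[7,0.1,0],[11,0.1,0],[14,0.1,0],[15.3,0.1,0],[15.8,0.1,0],[15.8,0.1,0],[15.8,0.1,0]],"dr":[[0,0,0],[0,0,0],[0,0,0],[0,0,0],[0,0,0],[0,0,0],[0,0,0],[0,0,0]]}'
python3 -m creep '{"delta_pos":[[0,0,0],[0,0,0],[0,0,0],[0,0,0],[0,0,0],[0,0,0],[0,0,0],[0,0,0],[0,0,0],[0,0,0]],"dr":[[0,0,0],[0,0,0],[0,0,0],[0,0,0],[0,0,0],[0,0,0],[0,0,0],[0,0,0],[0,0,0],[0,0,0]]}' -1 40
python3 -m creep '{"delta_pos":[[-0.5,0,0],[-2,0,0],[-4.5,0,0],[-7.5,0,0],[-10,0,0],[-12,0,0],[-13,0,0],[-13,0,0]],"dr":[[0,0,0],[0,0,0],[0,0,0],[0,0,0],[0,0,0],[0,0,0],[0,0,0],[0,0,0]]}'
python3 -c "
from h import *
W=world(img('wrist','w9.png'));top(W,[.432,.0935],.16,tol=.006,r=.012)
P=W.reshape(-1,3);Q=P[(np.hypot(*(P[:,:2]-[.432,.0935]).T)<.012)&(abs(P[:,2]-.16)<.008)]
print(np.linalg.lstsq(np.c_[Q[:,:2]-[.432,.0935],np.ones(len(Q))],Q[:,2],rcond=None)[0])
s=manip.get_state();print(s['position'],s['contact_force'])
"
```

```text
clock: 22.75
position: [0.4331, 0.0935, 0.0059]
ee_rot: [0.708, 0.0, 0.707, -0.0]
contact_force: [-0.9, 0.4, -0.8]
width: 0.0858
clock: 23.75
position: [0.4322, 0.094, 0.0059]
ee_rot: [0.707, -0.0, 0.707, 0.0]
contact_force: [-0.7, 0.2, 5.2]
width: 0.0284
clock: 24.55
position: [0.4326, 0.094, 0.1363]
ee_rot: [0.708, -0.0, 0.706, 0.0]
contact_force: [-0.3, 0.2, -1.7]
width: 0.0287
n 2600 z 0.1616 circle 432.0 93.5 r 12.0 mid [432.   93.6] ext [23.9 23.7] mean [431.6  93.5]
[0.00233722 0.00209467 0.16161188]
[0.43181801 0.09387903 0.13525793] [-0.47547728  0.89413878 -1.9708852 ]
```

View pics/w9.png

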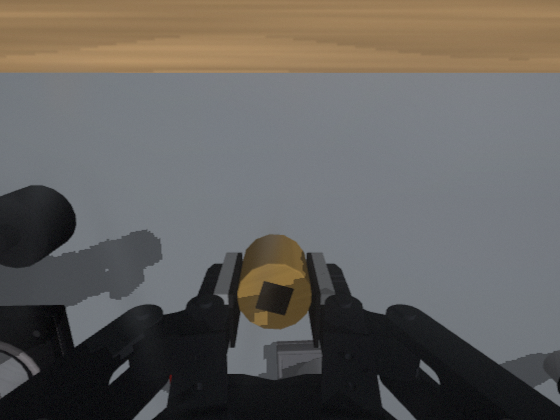

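The stub is held upright (tilt about 0.003) at (275,285).

```bash
python3 -m creep '{"delta_pos":[[0,-1,0.7],[0,-3.5,2.3],[0,-6.5,4.3],[0,-9.5,6.3],[0,-12.5,8.3],[0,-15.5,10.3],[0,-18.5,12.3],[0,-21.5,14.3],[0,-23.7,15.8],[0,-24.7,16.4]],"dr":[[0,0,0],[0,0,0],[0,0,0],[0,0,0],[0,0,0],[0,0,0],[0,0,0],[0,0,0],[0,0,0],[0,0,0]]}'
python3 -m creep '{"delta_pos":[[0,0,0],[1,0,0],[2.5,0,0],[4,0,0],[4.7,0,0],[4.7,0,0],[4.7,0,0]],"dr":[[0,0,0],[0,0,0],[0,0,0],[0,0,0],[0,0,0],[0,0,0],[0,0,0]]}'
python3 -c "
from h import *
W=world(img('wrist','w10.png'));top(W,[.5955,-.1535],.114,tol=.004,r=.014)
top(W,[.5955,-.1535],.0725,tol=.002,r=.045)
s=manip.get_state();print(s['position'],s['contact_force'])
"
```

```text
clock: 25.6
position: [0.5969, -0.1562, 0.1332]
ee_rot: [0.707, 0.001, 0.708, -0.001]
contact_force: [0.2, -0.2, -1.5]
width: 0.0286
clock: 26.3
position: [0.5958, -0.1524, 0.0885]
ee_rot: [0.707, -0.0, 0.707, 0.0]
contact_force: [0.9, -0.0, -1.9]
width: 0.0286
n 3517 z 0.1136 circle 595.5 -153.5 r 14.0 mid [ 595.5 -153.4] ext [27.7 27.5] mean [ 595.  -153.5]
n 4508 z 0.0728 circle 593.6 -153.4 r 31.6 mid [ 582.5 -153.3] ext [37.8 63.2] mean [ 579.7 -153.6]
[ 0.59628794 -0.15275764  0.08891564] [-0.50435367  0.11262106 -1.20600897]
```

View pics/w10.png

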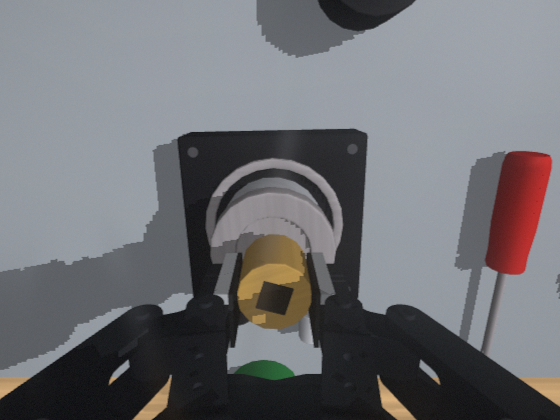

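The stub is over the recess and lines up within about 0.5 mm (stub at (275,285), recess at (272,235)).

```bash
python3 -m creep '{"delta_pos":[[0.4,0,0],[0.8,0,0],[1.1,0,0],[1.3,0,0],[1.3,0,0]],"dr":[[0,0,0],[0,0,0],[0,0,0],[0,0,0],[0,0,0]]}'
python3 -m creep '{"delta_pos":[[0.1,0,0],[0.15,0,0],[0.15,0,0]],"dr":[[0,0,0],[0,0,0],[0,0,0]]}'
python3 -m creep '{"delta_pos":[[0.1,0,0],[0.15,0,0],[0.15,0,0]],"dr":[[0,0,0],[0,0,0],[0,0,0]]}'
```

```text
clock: 26.85
position: [0.5959, -0.1531, 0.0751]
ee_rot: [0.707, 0.0, 0.707, 0.0]
contact_force: [0.5, 1.1, -0.8]
width: 0.0285
clock: 27.15
position: [0.5961, -0.1532, 0.0749]
ee_rot: [0.707, -0.0, 0.707, -0.0]
contact_force: [-1.5, 0.3, 5.2]
width: 0.0289
clock: 27.45
position: [0.5961, -0.1532, 0.0749]
ee_rot: [0.708, -0.0, 0.707, -0.0]
contact_force: [-3.6, 1.3, 11.7]
width: 0.0288
```

```bash
python3 -m creep '{"delta_pos":[[-0.2,0,0],[-0.2,0,0],[-0.2,0,0],[-0.2,0,0],[-0.2,0,0]],"dr":[[0,0,0],[0,0,0],[0,0,0],[0,0,0],[0,0,0]]}' 1
python3 -m creep '{"delta_pos":[[-1,0,0],[-3,0,0],[-6,0,0],[-9,0,0],[-9.5,1,-3],[-9.5,2.5,-7],[-9.5,4,-11],[-9.5,4.9,-14],[-9.5,4.9,-14.2],[-9.5,4.9,-14.2]],"dr":[[0,0,0],[0,0,0],[0,0,0],[0,0,0],[0,0,0],[0,0,0],[0,0,0],[0,0,0],[0,0,0],[0,0,0]]}'
python3 -m creep '{"delta_pos":[[0,0,0],[0,0,0]],"dr":[[0,0,0],[0,0,0]]}'
python3 -c "
from h import *
W=world(img('wrist','w11.png'))
for z,r in((.0405,.04),(.0565,.02)): top(W,[.454,-.1037],z,r=r)
T=world(img('top'));S=world(img('side'))
for X in (T,S):top(X,[.5955,-.1535],.100,r=.03,tol=.004);top(X,[.5955,-.1535],.0725,r=.045)
s=manip.get_state();print(s['position'],s['contact_force'])
"
```

```text
clock: 27.95
position: [0.5959, -0.1531, 0.0739]
ee_rot: [0.707, 0.0, 0.707, 0.0]
contact_force: [0.5, -0.3, -0.1]
width: 0.085
clock: 28.95
position: [0.4541, -0.1042, 0.1703]
ee_rot: [0.708, -0.0, 0.706, -0.0]
contact_force: [0.9, -0.5, 1.0]
width: 0.0852
clock: 29.15
position: [0.4554, -0.1047, 0.1695]
ee_rot: [0.708, -0.0, 0.707, -0.0]
contact_force: [-0.2, -0.8, -0.3]
width: 0.0857
n 3057 z 0.0409 circle 454.8 -102.6 r 28.0 mid [ 454.6 -102.3] ext [55.2 55.4] mean [ 453.4 -102.5]
n 404 z 0.0567 circle 454.7 -102.5 r 8.9 mid [ 454.4 -102.5] ext [17.3 17. ] mean [ 454.1 -102.6]
n 97 z 0.1000 circle 593.7 -153.6 r 14.8 mid [ 593.5 -154.4] ext [25.9 28. ] mean [ 593.5 -153.4]
n 251 z 0.0725 circle 593.8 -153.5 r 31.7 mid [ 593.2 -154. ] ext [61.9 61.4] mean [ 592.3 -152.9]
n 163 z 0.0991 circle 595.9 -154.3 r 15.6 mid [ 596.2 -155.1] ext [30.1 29.4] mean [ 595.6 -155.3]
n 405 z 0.0721 circle 595.7 -155.0 r 32.4 mid [ 595.8 -155.4] ext [64.3 62.6] mean [ 589.7 -159.1]
[ 0.4547483  -0.10441385  0.16908653] [ 0.12477496 -0.51608678  0.3212027 ]
```

View pics/w11.png

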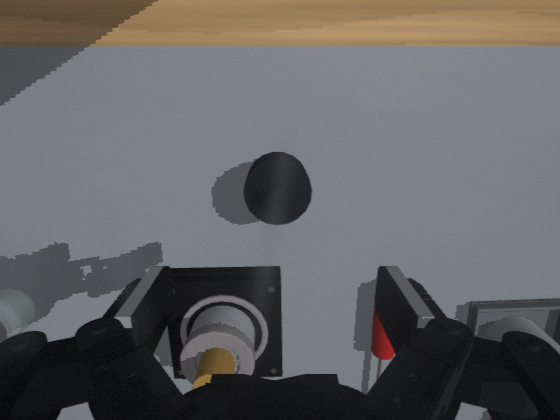

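The cover's dark cap is at (278,188) between the jaws. The stub stands upright on the chuck at (215,365), and the top camera has stub and chuck concentric to 0.2 mm.

```bash
python3 -m creep '{"delta_pos":[[3,0.1,0.1],[7,0.1,0.1],[11,0.1,0.1],[14,0.1,0.1],[15.7,0.1,0.1],[16.3,0.1,0.1],[16.3,0.1,0.1],[16.3,0.1,0.1]],"dr":[[0,0,0],[0,0,0],[0,0,0],[0,0,0],[0,0,0],[0,0,0],[0,0,0],[0,0,0]]}'
python3 -m creep '{"delta_pos":[[0,0,0],[0,0,0],[0,0,0],[0,0,0],[0,0,0],[0,0,0],[0,0,0]],"dr":[[0,0,0],[0,0,0],[0,0,0],[0,0,0],[0,0,0],[0,0,0],[0,0,0]]}' -1 25
python3 -m creep '{"delta_pos":[[-1,0,0],[-3,0,0],[-6,0,0],[-9.5,0,0],[-13,0,0],[-15,0,0],[-15,0,0],[-15,0,0]],"dr":[[0,0,0],[0,0,0],[0,0,0],[0,0,0],[0,0,0],[0,0,0],[0,0,0],[0,0,0]]}'
python3 -c "
from h import *
W=world(img('wrist'));
for z,r in((.190,.029),(.206,.015)): top(W,[.4548,-.1033],z,tol=.005,r=r)
s=manip.get_state();print(s['position'],s['contact_force'])
"
```

```text
clock: 30.1
position: [0.456, -0.1035, 0.0069]
ee_rot: [0.708, -0.0, 0.707, -0.0]
contact_force: [0.5, -0.0, -0.2]
width: 0.0857
clock: 30.8
position: [0.4557, -0.1034, 0.0075]
ee_rot: [0.708, -0.0, 0.706, -0.0]
contact_force: [-0.6, -0.2, 5.8]
width: 0.056
clock: 31.6
position: [0.4547, -0.103, 0.1566]
ee_rot: [0.707, -0.0, 0.707, 0.0]
contact_force: [-0.9, 0.2, -1.5]
width: 0.0564
n 13633 z 0.1899 circle 454.8 -103.3 r 29.0 mid [ 453.9 -103.3] ext [56.1 56.9] mean [ 449.4 -103.3]
n 2261 z 0.2056 circle 453.8 -103.2 r 9.7 mid [ 453.8 -103.3] ext [19.1 17.6] mean [ 451.9 -103.3]
[ 0.45406155 -0.1027517   0.15566452] [ 0.34653514  0.68336558 -0.01211895]
```

```bash
python3 -m creep '{"delta_pos":[[0,-0.7,2],[0,-1.9,5.5],[0,-3.2,9],[0,-4.3,12],[0,-5,14],[0,-5,14.1],[0,-5,14.1],[0,-5,14.1],[1,-5,14.1],[2,-5,14.1]],"dr":[[0,0,0],[0,0,0],[0,0,0],[0,0,0],[0,0,0],[0,0,0],[0,0,0],[0,0,0],[0,0,0],[0,0,0]]}'
python3 -m creep '{"delta_pos":[[1,0,0],[2.5,0,0],[4,0,0],[4.5,0,0],[4.7,0,0],[4.7,0,0],[4.7,0,0]],"dr":[[0,0,0],[0,0,0],[0,0,0],[0,0,0],[0,0,0],[0,0,0],[0,0,0]]}'
python3 -c "
from h import *
W=world(img('wrist','w12.png'));
for z,r in((.123,.029),(.139,.015)): top(W,[.5955,-.1533],z,tol=.004,r=r)
top(W,[.5955,-.1535],.0725,tol=.002,r=.045)
s=manip.get_state();print(s['position'],s['contact_force'])
"
```

```text
clock: 32.65
position: [0.5952, -0.1527, 0.1359]
ee_rot: [0.707, -0.0, 0.707, 0.0]
contact_force: [0.4, 0.4, -1.2]
width: 0.0561
clock: 33.35
position: [0.5965, -0.1533, 0.0899]
ee_rot: [0.708, -0.0, 0.707, -0.0]
contact_force: [-0.8, -0.1, -0.0]
width: 0.0561
n 13383 z 0.1232 circle 595.5 -153.3 r 29.0 mid [ 595.4 -153.5] ext [56.3 56.7] mean [ 591.2 -153.4]
n 2191 z 0.1390 circle 595.1 -153.5 r 9.4 mid [ 595.  -153.5] ext [18.6 17.6] mean [ 593.8 -153.5]
n 2166 z 0.0727 circle 594.7 -153.4 r 31.6 mid [ 581.1 -153.4] ext [35.1 63. ] mean [ 574.3 -153.1]
[ 0.59650496 -0.15325325  0.09001175] [ 0.39423427  0.39733455 -0.99519918]
```

View pics/w12.png

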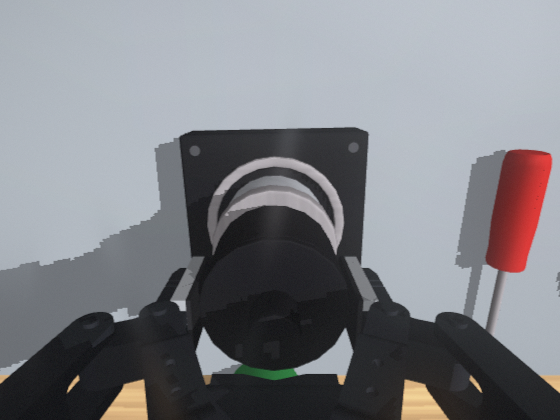

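The cover is centred over the chuck to about 0.5 mm (cap at (275,300), chuck rim at (275,210)). Down 11 mm.

```bash
python3 -m creep '{"delta_pos":[[0.4,0,0],[0.8,0,0],[0.9,0,0],[0.9,0,0]],"dr":[[0,0,0],[0,0,0],[0,0,0],[0,0,0]]}'
python3 -m creep '{"delta_pos":[[0.1,0,0],[0.2,0,0],[0.2,0,0]],"dr":[[0,0,0],[0,0,0],[0,0,0]]}'
python3 -m creep '{"delta_pos":[[0.1,0,0],[0.15,0,0],[0.15,0,0]],"dr":[[0,0,0],[0,0,0],[0,0,0]]}'
```

```text
clock: 33.8
position: [0.5958, -0.153, 0.0799]
ee_rot: [0.707, 0.0, 0.707, 0.0]
contact_force: [0.1, 0.4, -1.0]
width: 0.0559
clock: 34.1
position: [0.5961, -0.1531, 0.0796]
ee_rot: [0.707, -0.0, 0.707, -0.0]
contact_force: [-1.8, 0.9, 5.6]
width: 0.056
clock: 34.4
position: [0.5962, -0.1531, 0.0795]
ee_rot: [0.708, -0.0, 0.707, -0.0]
contact_force: [-5.0, 1.4, 12.5]
width: 0.0561
```

```bash
python3 -m creep '{"delta_pos":[[-0.25,0,0],[-0.25,0,0],[-0.25,0,0],[-0.25,0,0],[-0.25,0,0]],"dr":[[0,0,0],[0,0,0],[0,0,0],[0,0,0],[0,0,0]]}' 1
python3 -m creep '{"delta_pos":[[-1,0,0],[-3,0,0],[-6,0,0],[-9,0,0],[-11,0,-2],[-12,3,-5],[-12,6,-9],[-12,10,-13],[-12,14,-16],[-12,14,-16]],"dr":[[0,0,0],[0,0,0],[0,0,0],[0,0,0],[0,0,0],[0,0,0],[0,0,0],[0,0,0],[0,0,0],[0,0,0]]}'
python3 -c "
from h import *
T=world(img('top'));S=world(img('side','s2.png'))
for X in (T,S):
  for z,r in((.112,.035),(.128,.015),(.0725,.045)):top(X,[.5955,-.1535],z,r=r,tol=.0035)
  print('tall,jar,eye');top(X,[.625,.142],.064);top(X,[.586,-.375],.058,tol=.005);top(X,[.605,.369],.059,tol=.005)
"
```

```text
clock: 34.9
position: [0.5959, -0.153, 0.0789]
ee_rot: [0.707, 0.0, 0.707, 0.0]
contact_force: [1.2, 1.0, -0.1]
width: 0.085
clock: 35.9
position: [0.4312, -0.0097, 0.1998]
ee_rot: [0.706, -0.0, 0.708, 0.002]
contact_force: [0.5, -0.7, 0.2]
width: 0.0853
n 279 z 0.1126 circle 593.5 -154.3 r 28.2 mid [ 593.1 -154.2] ext [53.3 54.4] mean [ 592.8 -153.5]
n 37 z 0.1284 circle 593.6 -153.9 r 9.1 mid [ 593.3 -153.6] ext [17.3 17.1] mean [ 593.6 -153. ]
n 64 z 0.0725 circle 593.3 -153.0 r 31.8 mid [ 591.5 -152.4] ext [58.8 58.3] mean [ 582.1 -143.2]
tall,jar,eye
n 181 z 0.0645 circle 622.5 141.8 r 29.7 mid [622.3 141.7] ext [56.6 56.9] mean [622.2 142. ]
n 180 z 0.0564 circle 585.4 -373.7 r 21.7 mid [ 585.5 -373.9] ext [41.5 42.8] mean [ 585.1 -373.8]
n 175 z 0.0572 circle 602.9 371.2 r 20.5 mid [601.9 371.5] ext [37.  39.7] mean [602.3 370.9]
n 486 z 0.1121 circle 596.0 -155.0 r 28.4 mid [ 596.1 -155.2] ext [56.1 54.7] mean [ 593.5 -156.7]
n 64 z 0.1277 circle 595.6 -155.0 r 9.0 mid [ 595.5 -155.3] ext [18.  16.6] mean [ 594.9 -155.6]
n 162 z 0.0721 circle 594.5 -155.9 r 31.7 mid [ 591.5 -155.8] ext [56.3 61.4] mean [ 580.6 -165.3]
tall,jar,eye
n 239 z 0.0637 circle 625.4 141.5 r 30.7 mid [625.7 141.2] ext [60.6 59.8] mean [625.2 140.2]
n 429 z 0.0555 circle 587.9 -375.7 r 22.1 mid [ 587.9 -375.9] ext [43.2 42. ] mean [ 587.2 -375.9]
n 84 z 0.0558 circle 604.7 370.4 r 21.0 mid [602.5 370.1] ext [31.4 39.2] mean [601.1 371.8]
```

View pics/s2.png

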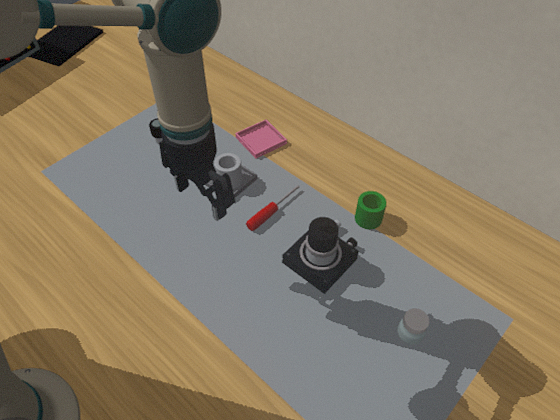

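The side view shows the finished stack on the stage at (322,245), the tall riser upright in the tray at (230,168), and the screwdriver, jar and eyepiece in place. Heights read 0.112 (cover top), 0.128 (knob) and 0.072 (chuck), as they should. Handing in.

```bash
python3 -m creep '{"delta_pos":[[0,0,0],[0,0,0],[0,0,0]],"dr":[[0,0,0],[0,0,0],[0,0,0]]}'; python3 -c "
from rig import manip
print(manip.sign_off())"
```

```text
clock: 36.3
position: [0.437, -0.0141, 0.1992]
ee_rot: [0.707, 0.0, 0.707, -0.0]
contact_force: [1.5, -0.2, -0.6]
width: 0.0853
the job is handed in; nothing more can be done
None
```

The mount is rebuilt and handed in at 36.3 s of the 133 s allowed. The tall riser stands upright in the grey tray. The short riser, chuck, stub and cover are stacked on the stage, and each was seated and let go before I took the next.

- **Stack:** the heights came out as they should: chuck top 72 mm, stub top about 99 mm before covering, cover top 112 mm and knob 128 mm. The cover is centred on the chuck to about 1 mm.
- **Forces:** the highest reading in my printed checks was about 13 N, while pressing the cover down.
- **Bystanders:** nothing touched the screwdriver, jar or eyepiece. The jar and eyepiece measured within about 2 mm of their starting positions, though for the eyepiece's x the side-camera change was larger in one estimate, with part of it hidden by the arm. The screwdriver was checked by eye only.
- **Disagreement:** the top and side cameras differ by about 2–3 mm in absolute position, close to the stated calibration error. I therefore judged the fits from readings within one camera.

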